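# Set a magnetic heating filter up for flushing

## Task

Set the heating filter up for flushing: first pull its red sprung drain knob out to the stop and leave it out, then carry the two nested lids over together by the inner lid's brass collar and lower them gently into the filter until the collar sits flat on the rim with the blue lid still nested on it. Then draw the blue magnet lid alone up out of the brass lid, which stays seated and undisturbed, and finish while still holding the blue lid upright in the air, its rod right out and its tip clear above the brass lid. Leave the other things on the bench where they are.

Things in the scene. Friction and masses are not known exactly. Their poses are not given: they have to be found in the camera images.
- filter: Magnetic heating filter on a plywood board (215 x 125 x 18 mm), fixed. Grey upright canister, 88 mm diameter (98 at its foot), open top. Origin on the table under the canister's axis; z up. Brass drain valve with red knob on its -x side; on its +x side two copper tails with blue-handled valves, up to 117 mm high, 130 mm from the axis. Position, yaw (within 0.3 of 0) and side of the bench vary.
- filter_mouth (a point): Centre of the canister's open mouth, level with its flat rim, 150 mm above the table; axes as the filter's. Bore 55 mm diameter, 88 mm deep; the rim around it is 16.5 mm wide. Nothing nearby stands higher than the rim.
- drain (a joint): Travel of the sprung red drain knob: 0 = pushed in (shut), 0.020 m = out at its stop (open). It slides level, straight out along the filter's -x axis. It takes 6 N to start and about 8 N at the stop; gland friction then keeps it where it is left.
- drain_grip (a point): Centre of the red knob's grip, on its axis, 50 mm above the table (32 above the board), 113 mm from the canister's axis when shut; moves with the knob; axes as the filter's. The grip is a level cylinder along x, 24 mm diameter, 26 mm long, with an end flange 32 mm diameter, 6 mm thick on its -x end. Free at both sides and above; the brass valve body ends 19 mm inward (+x) of this point.
- pocket_lid: Inner lid (pocket lid), 0.26 to 0.4 kg: brass collar 62 to 67 mm across, 24 mm high, boss 40 mm diameter, 7 high on top; below, a black tapered spigot (49 to 43 mm diameter, 16 long) and a closed steel tube, 29 mm diameter, to 59 mm below the collar; bore 23 mm. Origin on the axis at the collar's underside (the seat face); z up. Starts in the pipe stub, collar on its rim. Loose.
- magnet_lid: Outer lid (magnet lid), 0.13 to 0.2 kg: blue cap 54 mm diameter, 15 mm high, skirt over the boss; blue knob 30 mm diameter, 15 to 42 mm above the skirt's lower edge; steel rod 18 mm diameter to 69 mm below that edge. Origin on the axis at that edge. Nested it only rests on the collar (24 mm above the pocket lid's origin): raised by its knob it comes alone; by the collar, both come.
- pipe_stub: Short black flanged pipe stub, fixed: flange 110 mm diameter, 13 mm thick; pipe 68 mm outside, 55 mm bore, flat open rim 85 mm above the table. Origin on the table under its centre; z up. It holds the nested lids at the start; its position and side of the bench vary.
- wrench: Bystander, to be left alone: steel open-ended wrench, 200 mm long, lying flat; origin under its middle.
- paste_jar: Bystander, to be left alone: white-capped jar with a yellow label, 48 mm diameter, 50 mm high, standing; origin under its centre.
- tee: Bystander, to be left alone: brass pipe tee lying flat, about 72 x 50 mm, 28 mm high; origin on the table under the crossing.
- elbow: Bystander, to be left alone: copper pipe elbow lying flat, legs about 42 mm, 28 mm high; origin on the table under the corner.
- union_nut: Bystander, to be left alone: brass nut, 44 mm diameter, 18 mm high; origin under its centre.
- flux_brush: Bystander, to be left alone: brush, 170 mm long, lying flat; origin under its middle.
- blank_plug: Bystander, to be left alone: stepped steel plug, 44 mm diameter, 30 mm high, standing; origin under its centre.
There are look-alikes about, which are no part of the job. Of the things that look like the magnet_lid, the smallest one is meant.

How it is judged (in metres and radians):
On the way, in this order (a step that is already met when the one before it is completed fails the run):
1. the drain knob is pulled out to its stop (value of joint drain above 0.018 m), for 0.2 s.
2. the pocket lid sits flat on the filter's rim with the magnet lid still nested on it (z of pocket_lid in the frame of filter_mouth between -0.003 and 0.003 m and horizontal distance between pocket_lid and filter_mouth below 0.0045 m and angle between pocket_lid's own z axis and vertical below 0.06 rad and z of magnet_lid in the frame of pocket_lid below 0.027 m), for 0.2 s.
At the end, for the whole second after the job is handed in: Drain knob out at least 17.5 of 20 mm; pocket lid on the filter's rim (3 mm in height, 4.5 mm off axis, 0.06 rad), not touched by the fingers; magnet lid held still in the fingers, upright within 0.3 rad, skirt at least 98 mm above the rim (rod 5 mm clear of the collar), touching nothing else (value of joint drain above 0.0175 m and z of pocket_lid in the frame of filter_mouth between -0.003 and 0.003 m and horizontal distance between pocket_lid and filter_mouth below 0.0045 m and angle between pocket_lid's own z axis and vertical below 0.06 rad and contact force between the fingers and pocket_lid below 0.1 N and z of magnet_lid in the frame of filter_mouth above 0.098 m and angle between magnet_lid's own z axis and vertical below 0.3 rad and contact force between the fingers and magnet_lid above 1 N and contact force between magnet_lid and pocket_lid below 0.05 N and contact force between magnet_lid and filter below 0.05 N and contact force between magnet_lid and pipe_stub below 0.05 N and linear speed of magnet_lid below 0.05 m/s); the arm keeps its last pose, push and grip.
It fails at once if the magnet lid is lifted out of the pocket lid (more than 10 mm) while the pocket lid is not seated on the filter, or the pocket lid is disturbed (5 mm) with the magnet lid out of it (z of magnet_lid in the frame of pocket_lid above 0.034 m and not (z of pocket_lid in the frame of filter_mouth between -0.005 and 0.005 m and horizontal distance between pocket_lid and filter_mouth below 0.006 m and angle between pocket_lid's own z axis and vertical below 0.09 rad)).
It fails at once if the lids are dropped into the filter (faster than 0.3 m/s in the last 20 mm) (horizontal distance between pocket_lid and filter_mouth below 0.012 m and z of pocket_lid in the frame of filter_mouth below 0.02 m and linear speed of pocket_lid above 0.3 m/s).
It fails at once if another thing on the bench is disturbed (moved more than 30 mm) (distance of any of wrench, paste_jar, tee, elbow, union_nut, flux_brush, blank_plug from where it was at the start of the episode above 0.03 m).
It also fails if it takes over 58 s, if anything falls off the work surface, if the arm or the gripper's body presses on something with over 40 N, if the wrist force passes 120 N, or if a joint passes its speed limit or range.

## Robot

A 7-joint arm with a two-finger parallel gripper is mounted at the origin on the work surface. World frame = base frame: x ahead of the robot, y to its left, z up, the work surface at z = 0. Lengths are in mm, angles in rad, forces in N, time in s.
With the tool pointing down it reaches from about 400 to 875 mm from the base axis. Payload 4.4 kg.
Tool frame: the origin (TCP) lies midway between the tips of the shut fingers; the grasp point (between the pads) lies 19 mm behind it; z points along the fingers, y is the line along which they close (so a half turn about z gives the same grasp; the last joint's range is limited). The gripper opens to 85 mm and grips with 20 to 120 N. Pads are 22 mm wide; open, the fingers measure 114 mm over their backs; the gripper's body (76 mm by 85 mm) begins 54 mm behind the grasp point. The pads swing forward as they close: fully open they stand 13 mm farther back than shut.
Start: joints at [-1.194, 0.628, 0.038, 1.517, -0.027, 0.996, -0.02], TCP at [278.485, 587.336, 231.313] pointing down, gripper open.
Joint ranges: [-3.06, 3.06], [-0.37, 2.12], [-1.25, 1.32], [0.18, 2.47], [-1.1, 4.24], [0.23, 1.98], [-2.94, 2.94]. Speed limits (rad/s): [2.57, 2.57, 3.14, 3.14, 3.14, 3.14, 3.14].

## Interface

Orientations are given as [roll, pitch, yaw] about the fixed x, y, z axes, in that order (R = Rz(yaw) Ry(pitch) Rx(roll)).
In Python, from cell import ctrl gives the robot as it stands. The module is installed in compiled form; this text tells all that it offers.
- The arm moves only by the tool step_arm, never from a script. Its argument "commands" is one flat list of numbers, 7 for each row, row after row: the shift along the tool's x, y, z in cm, then the turn, a rotation vector about the tool's x, y, z in rad, then the opening, from 0 (shut) to 1 (fully open). A call has 1 to 10 rows; each row is the pose to reach, as a shift and turn from the pose commanded when the call began, along the tool's axes at that moment; what a row does not reach only later rows make up. A row lasts 1/10 s, in which the tool goes at most 50 mm and 8.59 degrees, less where a joint would pass 70% of its speed; a pose out of reach is approached as far as the arm can. A call with a gripper value outside its range is refused whole. The fingers move at their own pace and stop on an object; the grip force is fixed at half the most. Time passes only in rows, so rows that repeat a pose let the fingers close. It gives the time, the measured TCP pose, the force, the opening and the grip force at its end, in the units of the state.
- ctrl.read_state(): the state, without advancing time (a new reading comes with each control period).
- ctrl.get_image(name): name is "scene" or "top" or "wrist"; returns a dict with "image" (480x640x3 uint8, red, green, blue), "range_z" (480x640 float32, mm along the optical axis (not along the pixel's ray), 0 where there is no reading), "vfov" (degrees; the focal length in pixels is half the picture's height over the tangent of half this angle, whatever the lens; pixels are square), "cx", "cy" (the principal point, pixels), "world_to_cam" (4x4, takes a point from world to camera coordinates). Camera axes: x right, y down, z forward; pixel columns grow to the right and rows downward; lengths in mm; the calibration is good to about 2 mm. The wrist camera is an equidistant fisheye: a pixel r from the principal point sees the ray r / f radians off the axis. A picture is of the moment at which its call begins.
- ctrl.finish_job(): hands the job in; it is judged then, once.
The state is a dict: "clock": time; "qpos": joint angles; "qd": joint speeds; "tau": joint torques, N m; "eef_pos": TCP position; "tool_rot": TCP orientation; "force": force on the tool from outside, world axes, zero at the start; "torque": the same for the moment, N m; "width": finger opening in mm; "gripper_force": force on a finger pad.
Only numpy, scipy, OpenCV 4.12 (cv2) and the standard library are available. Lean on these libraries where they do the work, as an engineer would, in place of code of your own. Each camera call takes 0.05 s, during which the arm holds its last target. There are 200 camera calls.

## Working session

There is one attempt and no reset: what is moved stays moved. The work goes in short steps, Python scripts to look and compute and a tool call to move; the robot and the scene stay as the last step left them, time stands still between calls to the robot, and variables do not carry over. Pictures are saved under pics/ and viewed, at most 10 in all, crops included, and the job is handed in when it is done.

Besides the shell and the picture viewer there is one more tool, called after "Call:" as name(argument=value, ...) on one line, values as JSON. step_arm: Moves the arm, as the interface text tells. Its arguments: {"type":"object","properties":{"commands":{"type":"array"}},"required":["commands"]}

```bash
mkdir -p pics; cat > h.py <<'E'
import numpy as np, cv2
from cell import ctrl
from scipy.spatial.transform import Rotation as R
def grab(n):
    d=ctrl.get_image(n); np.savez(f'{n}.npz',**d); return d
def cloud(d):
    im=d['image']; z=d['range_z']; f=im.shape[0]/2/np.tan(np.radians(d['vfov'])/2)
    v,u=np.mgrid[:480,:640]; 
    P=np.stack([(u-d['cx'])/f*z,(v-d['cy'])/f*z,z],-1)
    T=np.linalg.inv(d['world_to_cam'])
    return P@T[:3,:3].T+T[:3,3]
def st():
    s=ctrl.read_state()
    print(s['clock'],np.round(s['qpos'],3),np.round(s['eef_pos'],1),np.round(s['tool_rot'],3),np.round(s['force'],1),s['width'],s['gripper_force'])
    return s
E
python3 - <<'E'
from h import *
st()
for n in ['scene','top']:
    d=grab(n); cv2.imwrite(f'pics/{n}0.png',d['image'][:,:,::-1]); print(d['vfov'],d['cx'],d['cy'],np.round(d['world_to_cam'],2))
E
```

```text
0.0 [-1.194  0.629  0.038  1.518 -0.027  0.996 -0.02 ] [278.2 586.8 230.4] [-3.14  -0.     2.699] [-0.6 -0.4 -0.6] 85.32006289210898 0.0
54.13559527197772 327.6974979724214 234.50226432793394 [[ 3.8000e-01  9.3000e-01  1.0000e-02 -2.1883e+02]
 [ 8.1000e-01 -3.2000e-01 -4.9000e-01 -3.9678e+02]
 [-4.5000e-01  1.9000e-01 -8.7000e-01  1.2349e+03]
 [ 0.0000e+00  0.0000e+00  0.0000e+00  1.0000e+00]]
42.236592990737826 309.8700101876446 238.72977571938583 [[-1.00000e-02 -1.00000e+00 -1.00000e-02  2.40400e+01]
 [-9.90000e-01  1.00000e-02 -1.20000e-01  5.87760e+02]
 [ 1.20000e-01  0.00000e+00 -9.90000e-01  1.32379e+03]
 [ 0.00000e+00  0.00000e+00  0.00000e+00  1.00000e+00]]
```

View pics/scene0.png

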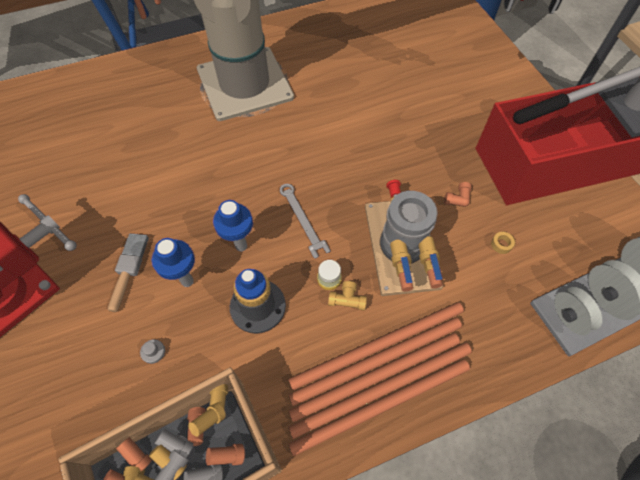

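View pics/top0.png

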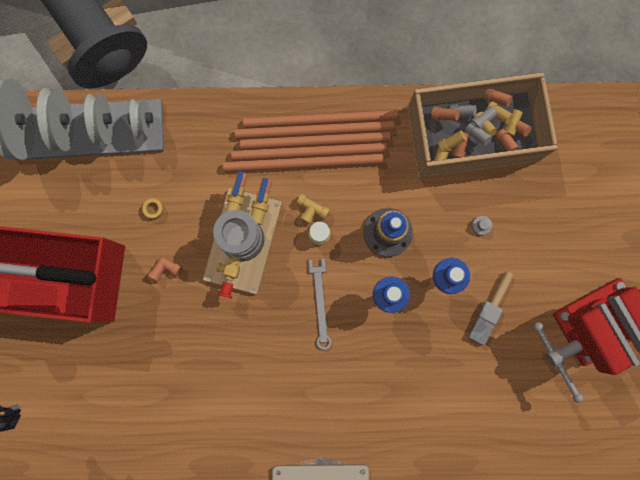

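The top view shows the filter at about (240,237) with its red knob at (228,288). The stub with the nested lids is at (390,230), and two larger blue look-alikes stand at (391,295) and (452,276). The scene view shows the same layout: filter (410,213), red knob (395,187), nested lids (252,285).

```bash
python3 - <<'E'
from h import *
from scipy.optimize import least_squares
def circ(p):
    r=least_squares(lambda q:np.hypot(p[:,0]-q[0],p[:,1]-q[1])-q[2],[*p.mean(0),30],loss='soft_l1',f_scale=1).x; return np.round(r,1)
for n in ['top','scene']:
    d=dict(np.load(n+'.npz')); P=cloud(d); ok=d['range_z']>0
    hsv=cv2.cvtColor(d['image'],cv2.COLOR_RGB2HSV)
    h,s,v=[hsv[...,i].astype(int) for i in range(3)]
    u0,v0,u1,v1=(200,170,285,305) if n=='top' else (365,170,450,300)
    box=np.zeros((480,640),bool); box[v0:v1,u0:u1]=1
    m=box&ok&(abs(P[...,2]-150)<5)
    q=P[m]; print(n,'rim',m.sum(),np.median(q[:,2]),q.min(0),q.max(0))
    c=q[:,:2].mean(0)
    # outer / inner edges: contour points
    cs,_=cv2.findContours(m.astype(np.uint8),cv2.RETR_CCOMP,cv2.CHAIN_APPROX_NONE)
    for k in cs:
        if len(k)>40: p=P[k[:,0,1],k[:,0,0]][:,:2]; print('  circ',len(k),circ(p))
    m=box&ok&((h<6)|(h>174))&(s>190)&(P[...,2]>25)&(P[...,2]<75)
    q=P[m]; print('red',m.sum(),np.round(np.median(q,0),1),q.min(0).round(),q.max(0).round())
    m=box&ok&(h>100)&(h<130)&(s>150); q=P[m]; print('bluehandles',m.sum(),q.mean(0).round(1))
    # board
    m=box&ok&(abs(P[...,2]-18)<4); 
    pts=P[m][:,:2].astype(np.float32); print('board',cv2.minAreaRect(pts))
    u0,v0,u1,v1=(355,205,420,265) if n=='top' else (225,255,295,335)
    box=np.zeros((480,640),bool); box[v0:v1,u0:u1]=1
    for nm,m in [('blue',(h>100)&(h<130)&(s>150)),('brass',(h>10)&(h<30)&(s>120)&(P[...,2]>70)),('flange',abs(P[...,2]-13)<3)]:
        m=m&box&ok; q=P[m]; print(nm,m.sum(),np.round(q.min(0)),np.round(q.max(0)),np.round(np.median(q,0),1))
    m=box&ok&(P[...,2]>75)
    q=P[m]; hh,e=np.histogram(q[:,2],np.arange(75,165,3)); print([(int(a),int(b)) for a,b in zip(e,hh) if b])
    for zl in [(146,156),(120,127)]:
        m=box&ok&(P[...,2]>zl[0])&(P[...,2]<zl[1]); q=P[m]
        if m.sum()>8: print(zl,m.sum(),np.median(q,0).round(1),cv2.minEnclosingCircle(q[:,:2].astype(np.float32)))
E
```

```text
top rim 873 149.03770510928098 [549.38716416 123.16169532 145.08071628] [635.17311895 210.34270112 154.93740386]
  circ 125 [592.3 166.8  42.9]
  circ 81 [592.1 166.7  28.1]
red 69 [475.7 197.3  59.4] [463. 186.  41.] [495. 213.  67.]
bluehandles 14 [690.3 146.6 114.6]
board ((613.7042846679688, 169.71917724609375), (144.30760192871094, 260.4932861328125), 75.3742446899414)
blue 254 [ 580. -180.  115.] [ 629. -132.  154.] [ 601.6 -157.4  123.4]
brass 147 [ 575. -190.   80.] [ 636. -124.  114.] [ 587.2 -138.8  106. ]
flange 616 [ 550. -210.   10.] [ 658. -102.   16.] [ 587.9 -141.1   12.5]
[(75, 12), (78, 21), (81, 31), (84, 27), (87, 15), (90, 8), (93, 4), (96, 9), (99, 9), (102, 24), (105, 70), (108, 47), (111, 27), (114, 15), (117, 50), (120, 136), (123, 111), (126, 37), (129, 4), (132, 5), (135, 3), (138, 4), (141, 3), (144, 22), (147, 65), (150, 67), (153, 18), (156, 1)]
(146, 156) 163 [ 605.5 -155.5  150.1] ((605.9625244140625, -155.98721313476562), 14.871001243591309)
(120, 127) 268 [ 601.3 -152.   123. ] ((605.7275390625, -155.43333435058594), 26.75893783569336)
scene rim 994 
[... 377 characters left out ...]
.  111.] [ 631. -133.  153.] [ 616.6 -158.   124. ]
brass 260 [ 594. -189.   84.] [ 636. -126.  111.] [ 629.4 -158.   104.3]
flange 976 [ 565. -213.   10.] [ 658. -104.   16.] [ 626.6 -160.4   12.4]
[(75, 26), (78, 17), (81, 56), (84, 53), (87, 19), (90, 24), (93, 23), (96, 17), (99, 27), (102, 36), (105, 79), (108, 100), (111, 23), (114, 21), (117, 30), (120, 148), (123, 214), (126, 22), (129, 9), (132, 15), (135, 9), (138, 14), (141, 12), (144, 15), (147, 82), (150, 126), (153, 4), (156, 1)]
(146, 156) 219 [ 606.  -157.7  150.3] ((604.8517456054688, -157.45855712890625), 14.960383415222168)
(120, 127) 371 [ 614.3 -158.3  123.3] ((604.7926635742188, -158.20159912109375), 27.130998611450195)
```

```bash
cat >> h.py <<'E'
def go(x,y,z,yaw,s=None):
    s=s or ctrl.read_state(); A=R.from_euler('xyz',s['tool_rot']); B=R.from_euler('xyz',[np.pi,0,yaw])
    print('shift cm',np.round(A.inv().apply(np.array([x,y,z])-s['eef_pos'])/10,2),'rot',np.round((A.inv()*B).as_rotvec(),3))
E
python3 - <<'E'
from h import *
go(484,196,160,2.871)
E
```

```text
shift cm [-35.33 -26.48   7.09] rot [-0.002 -0.    -0.172]
```

Call:
step_arm(commands=[-35.3,-26.5,4.0,0,0,-0.172,1,-35.3,-26.5,7.0,0,0,-0.172,1,-35.3,-26.5,7.0,0,0,-0.172,1,-35.3,-26.5,7.0,0,0,-0.172,1,-35.3,-26.5,7.0,0,0,-0.172,1,-35.3,-26.5,7.0,0,0,-0.172,1,-35.3,-26.5,7.0,0,0,-0.172,1,-35.3,-26.5,7.0,0,0,-0.172,1,-35.3,-26.5,7.0,0,0,-0.172,1,-35.3,-26.5,7.0,0,0,-0.172,1])

```text
clock: 1.1
eef_pos: [486.6, 187.9, 160.2]
tool_rot: [-3.136, 0.001, 2.859]
force: [-1.0, 0.5, -0.5]
width: 85.7
gripper_force: 0.0
```

```bash
python3 - <<'E'
from h import *
s=st(); d=grab('wrist'); cv2.imwrite('pics/w1.png',d['image'][:,:,::-1]); print(d['vfov'],d['cx'],d['cy'],np.round(d['world_to_cam'],2).tolist())
st()
E
```

```text
1.1 [-0.413  0.546 -0.019  1.945  0.024  0.654  0.84 ] [486.6 187.9 160.2] [-3.136e+00  1.000e-03  2.859e+00] [-1.   0.5 -0.5] 85.74508731347245 0.0
65.70646984690485 317.25870095633815 238.86709191287449 [[0.28, 0.96, -0.01, -314.52], [0.91, -0.26, 0.32, -411.6], [0.31, -0.09, -0.95, 181.34], [0.0, 0.0, 0.0, 1.0]]
1.15 [-0.417  0.545 -0.023  1.944  0.022  0.654  0.838] [485.1 192.2 160.5] [-3.139 -0.     2.863] [-0.   0.5  0. ] 85.13329755021543 0.0
```

View pics/w1.png

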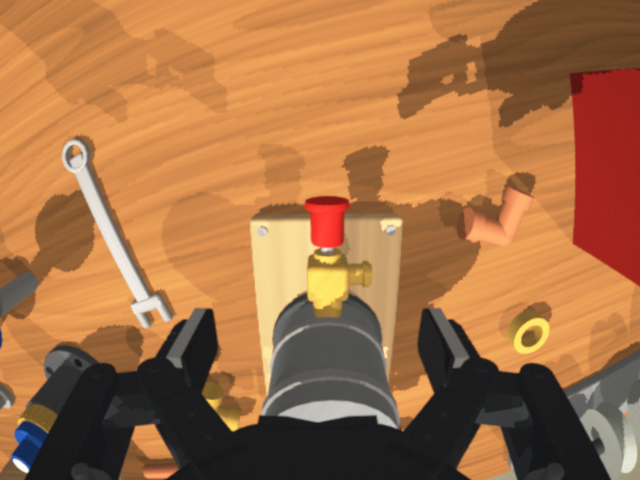

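The wrist view shows the red knob at (327,222) with its flange at the top. The brass valve is below it at (327,280), and both fingers are open and clear.

```bash
cat >> h.py <<'E'
def fcloud(d):
    f=240/np.tan(np.radians(d['vfov'])/2); v,u=np.mgrid[:480,:640]
    a=u-d['cx']; b=v-d['cy']; r=np.hypot(a,b)+1e-9; t=np.tan(r/f)/r; z=d['range_z']
    P=np.stack([a*t*z,b*t*z,z],-1); T=np.linalg.inv(d['world_to_cam'])
    return P@T[:3,:3].T+T[:3,3]
E
python3 - <<'E'
from h import *
ctrl.get_image('wrist'); d=grab('wrist'); st(); P=fcloud(d)
hsv=cv2.cvtColor(d['image'],cv2.COLOR_RGB2HSV); h,s,v=[hsv[...,i].astype(int) for i in range(3)]
box=np.zeros((480,640),bool); box[180:260,280:370]=1
m=box&((h<6)|(h>174))&(s>190)&(d['range_z']>0); q=P[m]
print(m.sum(),q.min(0).round(1),q.max(0).round(1))
k=np.array([P[vv][m[vv]].mean(0) for vv in range(480) if m[vv].sum()>5])
w=[np.ptp(P[vv][m[vv]][:,1]) for vv in range(480) if m[vv].sum()>5]
for a,b in list(zip(k,w))[::4]: print(a.round(1),round(b,1))
p=np.polyfit(k[:,0],k[:,1],1); print('yaw',np.arctan(p[0]))
C=np.array([591.5,166.]); 
for y in (-.24,-.26,-.28): 
  e=np.array([np.cos(y),np.sin(y)]); n=np.array([-e[1],e[0]])
  print(y,'along',((q[:,:2]-C)@e).min().round(1),((q[:,:2]-C)@e).max().round(1),'lat',np.percentile((q[:,:2]-C)@n,[1,50,99]).round(1))
E
```

```text
1.25 [-0.422  0.544 -0.027  1.944  0.022  0.654  0.838] [483.5 197.  161.1] [ 3.141e+00 -1.000e-03  2.870e+00] [-0.3  0.7  0.3] 85.33716009617636 0.0
1644 [458.8 177.3  -1. ] [494.7 214.3  66.9]
[462.3 200.6  42.9] 13.2
[462.7 200.1  53. ] 26.8
[463.4 200.1  61.7] 29.4
[466.  199.1  61.5] 25.9
[468.8 198.4  61.4] 21.6
[472.1 197.5  59.4] 21.5
[474.9 197.   59.3] 20.5
[477.4 195.7  59.7] 20.3
[480.3 195.1  59.5] 20.3
[483.2 194.7  59.4] 20.8
[485.9 193.9  59.8] 19.6
[488.7 193.1  60. ] 19.6
[491.5 193.1  60.7] 12.7
yaw -0.2612224075088151
-0.24 along -134.4 -102.2 lat [-11.4   2.3  16.1]
-0.26 along -134.2 -102.4 lat [-14.   -0.2  13.7]
-0.28 along -134.1 -102.6 lat [-16.6  -2.7  11. ]
```

Call:
step_arm(commands=[-0.24,-0.21,4,0,0,-0.012,1,-0.24,-0.21,8,0,0,-0.012,1,-0.24,-0.21,11,0,0,-0.012,1,-0.24,-0.21,13,0,0,-0.012,1,-0.24,-0.21,13,0,0,-0.012,1,-0.24,-0.21,13,0,0,-0.012,1,-0.24,-0.21,13,0,0,-0.012,1])

```text
clock: 1.95
eef_pos: [486.2, 195.3, 32.6]
tool_rot: [3.14, 0.002, 2.884]
force: [0.1, 0.5, -0.8]
width: 85.2
gripper_force: 0.0
```

Call:
step_arm(commands=[0.1,-0.1,0.1,0,0,0,0,0.1,-0.1,0.1,0,0,0,0,0.1,-0.1,0.1,0,0,0,0,0.1,-0.1,0.1,0,0,0,0,0.1,-0.1,0.1,0,0,0,0,0.1,-0.1,0.1,0,0,0,0,0.1,-0.1,0.1,0,0,0,0,0.1,-0.1,0.1,0,0,0,0])

```text
clock: 2.75
eef_pos: [485.1, 194.9, 30.9]
tool_rot: [3.139, 0.001, 2.883]
force: [-1.3, 3.0, 5.5]
width: 22.7
gripper_force: 58.5
```

Call:
step_arm(commands=[0.4,0,0,0,0,0,0,0.8,0,0,0,0,0,0,1.2,0,0,0,0,0,0,1.6,0,0,0,0,0,0,1.9,0,0,0,0,0,0,2.1,0,0,0,0,0,0,2.2,0,0,0,0,0,0,2.2,0,0,0,0,0,0,2.2,0,0,0,0,0,0])

```text
clock: 3.65
eef_pos: [468.0, 199.7, 31.0]
tool_rot: [3.137, 0.008, 2.881]
force: [7.5, 0.8, -0.2]
width: 22.5
gripper_force: 58.7
```

Call:
step_arm(commands=[0.2,0,0,0,0,0,0,0.4,0,0,0,0,0,0,0.6,0,0,0,0,0,0,0.8,0,0,0,0,0,0,0.8,0,0,0,0,0,0,0.8,0,0,0,0,0,0,0.8,0,0,0,0,0,0])

```text
clock: 4.35
eef_pos: [466.5, 200.2, 31.2]
tool_rot: [3.134, 0.017, 2.878]
force: [19.9, -4.6, -10.4]
width: 22.2
gripper_force: 59.4
```

Call:
step_arm(commands=[-0.3,0,0,0,0,0,0,-0.6,0,0,0,0,0,0,-0.7,0,0,0,0,0,0,-0.7,0,0,0,0,0,1,-0.7,0,0,0,0,0,1,-0.7,0,0,0,0,0,1,-0.7,0,0,0,0,0,1,-0.7,0,0,0,0,0,1])

```text
clock: 5.15
eef_pos: [461.8, 199.0, 30.2]
tool_rot: [-3.141, -0.001, 2.883]
force: [0.5, -0.2, 0.9]
width: 85.3
gripper_force: 0.0
```

```bash
python3 - <<'E'
from h import *
st(); go(465,200,170,2.8816)
E
```

```text
5.15 [-0.453  0.755 -0.015  2.069  0.033  0.318  0.817] [461.8 199.   30.2] [-3.141e+00 -1.000e-03  2.883e+00] [ 0.5 -0.2  0.9] 85.26184719845078 0.0
shift cm [ -0.28   0.17 -13.98] rot [-0.001 -0.001  0.001]
```

Call:
step_arm(commands=[0,0,-4,0,0,0,1,0,0,-9,0,0,0,1,0,0,-14,0,0,0,1,0,0,-18,0,0,0,1,0,0,-20,0,0,0,1,0,0,-20,0,0,0,1,0,0,-20,0,0,0,1])

```text
clock: 5.85
eef_pos: [461.8, 199.0, 230.1]
tool_rot: [-3.141, -0.0, 2.883]
force: [-0.0, -0.2, -0.3]
width: 85.3
gripper_force: 0.0
```

```bash
python3 - <<'E'
from h import *
from scipy.optimize import least_squares
ctrl.get_image('wrist'); d=grab('wrist'); st(); P=fcloud(d); cv2.imwrite('pics/w2.png',d['image'][:,:,::-1])
hsv=cv2.cvtColor(d['image'],cv2.COLOR_RGB2HSV); h,s,v=[hsv[...,i].astype(int) for i in range(3)]
m=((h<6)|(h>174))&(s>190)&(P[...,2]>35)&(P[...,2]<75)&(np.hypot(P[...,0]-470,P[...,1]-198)<40); q=P[m][:,:2]-[591.5,166]
e=np.array([np.cos(-.26),np.sin(-.26)]); print(m.sum(),np.percentile(q@e,[0.5,2,98,99.5]).round(1))
m=(abs(P[...,2]-150)<4)&(np.hypot(P[...,0]-591,P[...,1]-166)<60)&(d['range_z']>0); q=P[m]; print('rim',m.sum(),q.min(0),q.max(0))
# wider poses for lids
go(605,-157,260,2.8816); print(R.from_euler('xyz',[np.pi,0,2.8816]).as_matrix().round(3))
E
```

```text
5.95 [-0.444  0.423 -0.027  1.922  0.015  0.8    0.834] [461.1 198.7 228.9] [-3.140e+00 -2.000e-03  2.883e+00] [ 0.3  0.3 -0.1] 85.48596899397326 0.0
1015 [-153.5 -153.4 -123.6 -123.1]
rim 3031 [545.75362201 120.84131199 146.00004526] [614.18838272 208.85337077 152.15775621]
shift cm [-23.   -30.71  -3.1 ] rot [-0.002 -0.002  0.001]
[[-0.966  0.257  0.   ]
 [ 0.257  0.966  0.   ]
 [ 0.     0.    -1.   ]]
```

Call:
step_arm(commands=[-23,-30.7,-3,0,0,0,1,-23,-30.7,-3,0,0,0,1,-23,-30.7,-3,0,0,0,1,-23,-30.7,-3,0,0,0,1,-23,-30.7,-3,0,0,0,1,-23,-30.7,-3,0,0,0,1,-23,-30.7,-3,0,0,0,1,-23,-30.7,-3,0,0,0,1,-23,-30.7,-3,0,0,0,1,-23,-30.7,-3,0,0,0,1])

```text
clock: 6.95
eef_pos: [605.0, -157.0, 258.0]
tool_rot: [3.141, -0.004, 2.881]
force: [0.3, 0.3, -0.5]
width: 85.2
gripper_force: 0.0
```

```bash
cat >> h.py <<'E'
from scipy.optimize import least_squares
def circ(p,r=None):
    f=lambda q:np.hypot(p[:,0]-q[0],p[:,1]-q[1])-(r or q[2])
    return least_squares(f,[*p.mean(0)[:2],30],loss='soft_l1',f_scale=1).x.round(1)
E
python3 - <<'E'
from h import *
ctrl.get_image('wrist'); d=grab('wrist'); st(); P=fcloud(d); cv2.imwrite('pics/w3.png',d['image'][:,:,::-1])
hsv=cv2.cvtColor(d['image'],cv2.COLOR_RGB2HSV); h,s,v=[hsv[...,i].astype(int) for i in range(3)]
near=(np.hypot(P[...,0]-605,P[...,1]+157)<45)&(d['range_z']>0)
q=P[near]; hh,e=np.histogram(q[:,2],np.arange(60,165,3)); print([(int(a),int(b)) for a,b in zip(e,hh) if b])
bl=(h>100)&(h<130)&(s>120)
for nm,m in [('knobtop',near&(abs(P[...,2]-151)<4)),('cap',near&bl&(abs(P[...,2]-124)<3)),('collartop',near&(h>10)&(h<35)&(s>100)&(abs(P[...,2]-108)<3)),('stubflange',(np.hypot(P[...,0]-605,P[...,1]+157)<75)&(abs(P[...,2]-13)<4)&(d['range_z']>0))]:
    q=P[m]
    if m.sum()<10: print(nm,m.sum()); continue
    hull=cv2.convexHull(q[:,:2].astype(np.float32))[:,0]
    print(nm,m.sum(),np.median(q[:,2]).round(1),q.min(0).round(1),q.max(0).round(1),'hullfit',circ(hull))
E
```

```text
7.05 [ 0.197  0.565  0.014  1.556 -0.01   1.024  1.528] [ 605.2 -154.6  258.8] [ 3.141e+00 -3.000e-03  2.885e+00] [ 1.2 -0.6  0.5] 85.67915573529622 0.0
[(60, 26), (63, 20), (66, 30), (69, 27), (72, 30), (75, 24), (78, 34), (81, 72), (84, 344), (87, 27), (90, 35), (93, 36), (96, 44), (99, 34), (102, 89), (105, 150), (108, 623), (111, 32), (114, 44), (117, 66), (120, 320), (123, 1652), (126, 28), (129, 30), (132, 33), (135, 35), (138, 36), (141, 40), (144, 39), (147, 238), (150, 1022), (153, 8)]
knobtop 1268 150.9 [ 588.8 -172.4  147. ] [ 618.1 -143.4  153.8] hullfit [ 603.4 -157.8   14.5]
cap 1866 123.8 [ 576.9 -183.6  121.2] [ 629.1 -132.1  126.9] hullfit [ 603.  -157.7   26. ]
collartop 694 108.7 [ 572.2 -189.7  105. ] [ 630.9 -126.7  110.8] hullfit [ 603.5 -158.1   31.6]
stubflange 3120 12.9 [ 548.3 -214.2    9.2] [ 647.  -104.4   16.8] hullfit [ 602.9 -158.9   54.8]
```

View pics/w3.png

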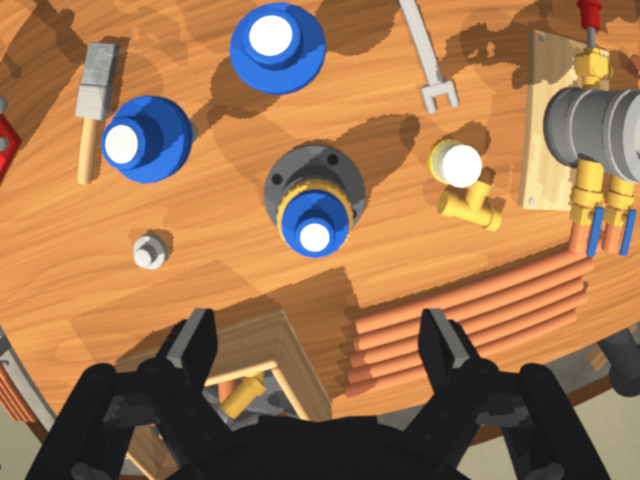

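The wrist view shows the nested lids on the stub, with the blue knob top at (314,237) and the brass collar around (318,195). The two larger look-alikes stand well away at (278,45) and (148,140).

Call:
step_arm(commands=[0,0,3,0,0,0,1,0,0,6,0,0,0,1,0,0,8,0,0,0,1,0,0,8,0,0,0,1,0,0,8,0,0,0,1,0,0,8,0,0,0,1])

```text
clock: 7.65
eef_pos: [606.9, -156.0, 181.7]
tool_rot: [3.141, 0.002, 2.884]
force: [0.0, -0.1, -0.3]
width: 85.2
gripper_force: 0.0
```

```bash
python3 - <<'E'
from h import *
st(); d=grab('wrist'); P=fcloud(d)
hsv=cv2.cvtColor(d['image'],cv2.COLOR_RGB2HSV); h,s,v=[hsv[...,i].astype(int) for i in range(3)]
near=(np.hypot(P[...,0]-605,P[...,1]+157)<45)&(d['range_z']>0)
bl=(h>100)&(h<130)&(s>120)
for nm,m in [('knobtop',near&(abs(P[...,2]-151)<4)),('cap',near&bl&(abs(P[...,2]-124)<3)),('collartop',near&(h>10)&(h<35)&(s>100)&(abs(P[...,2]-108)<3))]:
    q=P[m]; hull=cv2.convexHull(q[:,:2].astype(np.float32))[:,0]
    print(nm,m.sum(),np.median(q[:,2]).round(1),q.min(0).round(1),q.max(0).round(1),'hullfit',circ(hull))
go(604,-157.5,84,2.8816)
E
```

```text
7.65 [ 0.2    0.647  0.011  1.64  -0.009  0.852  1.528] [ 606.9 -156.   181.7] [3.141e+00 2.000e-03 2.884e+00] [ 0.  -0.1 -0.3] 85.22565165352731 0.0
knobtop 2311 150.9 [ 588.8 -172.8  147. ] [ 617.8 -143.   153.1] hullfit [ 603.3 -157.9   14.6]
cap 3090 123.7 [ 576.8 -183.7  121. ] [ 627.4 -131.9  126.9] hullfit [ 602.9 -157.7   26.1]
collartop 1156 108.7 [ 571.9 -189.9  105. ] [ 623.6 -126.2  111. ] hullfit [ 603.3 -157.9   31.6]
shift cm [ 0.28 -0.2   9.79] rot [0.    0.003 0.002]
```

Call:
step_arm(commands=[0.32,-0.22,3,0,0,0,1,0.32,-0.22,6,0,0,0,1,0.32,-0.22,8.5,0,0,0,1,0.32,-0.22,9.7,0,0,0,1,0.32,-0.22,9.7,0,0,0,1,0.32,-0.22,9.7,0,0,0,1,0.32,-0.22,9.7,0,0,0,1])

```text
clock: 8.4
eef_pos: [603.6, -158.1, 85.0]
tool_rot: [3.142, 0.003, 2.883]
force: [0.5, 0.0, 0.3]
width: 85.2
gripper_force: 0.0
```

Call:
step_arm(commands=[0,0,0.05,0,0,0,0,0,0,0.05,0,0,0,0,0,0,0.05,0,0,0,0,0,0,0.05,0,0,0,0,0,0,0.05,0,0,0,0,0,0,0.05,0,0,0,0])

```text
clock: 9.0
eef_pos: [603.2, -157.6, 84.6]
tool_rot: [3.141, 0.002, 2.884]
force: [-1.5, 0.8, 8.7]
width: 62.7
gripper_force: 64.4
```

Call:
step_arm(commands=[0,0,-0.5,0,0,0,0,0,0,-1.5,0,0,0,0,0,0,-3,0,0,0,0,0,0,-5,0,0,0,0,0,0,-7.5,0,0,0,0,0,0,-10,0,0,0,0,0,0,-12.5,0,0,0,0,0,0,-14.5,0,0,0,0,0,0,-15.5,0,0,0,0,0,0,-15.5,0,0,0,0])

```text
clock: 10.0
eef_pos: [603.0, -158.1, 239.7]
tool_rot: [3.141, 0.003, 2.883]
force: [-0.7, -0.4, -5.0]
width: 62.5
gripper_force: 66.9
```

```bash
python3 - <<'E'
from h import *
ctrl.get_image('wrist'); d=grab('wrist'); s=st(); P=fcloud(d); cv2.imwrite('pics/w4.png',d['image'][:,:,::-1])
go(590.5,165.5,240,2.8816)
E
```

```text
10.1 [ 0.202  0.581  0.014  1.592 -0.01   0.97   1.532] [ 601.6 -157.6  237.2] [-3.142e+00 -1.000e-03  2.883e+00] [-0.2  0.3 -5.3] 63.08491209231068 66.83639153838158
shift cm [ 9.34 30.95 -0.27] rot [-0.    -0.001  0.001]
```

View pics/w4.png

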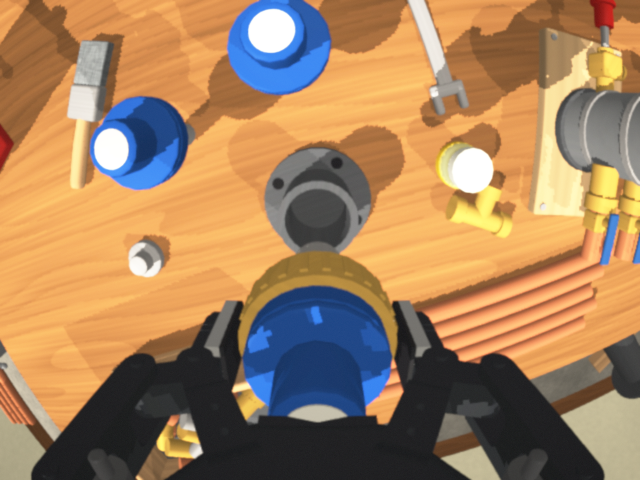

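The lids came up together: the blue cap still sits in the collar at (318,350), and the stub at (318,215) is empty.

Call:
step_arm(commands=[0.5,1.5,0,0,0,0,0,1.5,4.8,0,0,0,0,0,2.7,8.8,0,0,0,0,0,3.9,13,0,0,0,0,0,5.1,17,0,0,0,0,0,6.3,21,0,0,0,0,0,7.5,25,0,0,0,0,0,8.6,28.5,0,0,0,0,0,9.2,30.4,0,0,0,0,0,9.3,31,0,0,0,0,0])

```text
clock: 11.1
eef_pos: [589.4, 171.4, 236.5]
tool_rot: [3.14, -0.004, 2.889]
force: [-0.1, 0.6, -4.3]
width: 62.3
gripper_force: 67.0
```

Call:
step_arm(commands=[0,0,0,0,0,0,0,0,0,0,0,0,0,0,0,0,0,0,0,0,0,0,0,0,0,0,0,0])

```text
clock: 11.5
eef_pos: [591.9, 164.0, 237.8]
tool_rot: [-3.141, 0.0, 2.88]
force: [-0.4, -0.6, -5.1]
width: 63.0
gripper_force: 67.1
```

```bash
python3 - <<'E'
from h import *
for n in ['wrist','top','scene']:
    d=grab(n); s=st(); P=(fcloud if n=='wrist' else cloud)(d); ok=d['range_z']>0
    cv2.imwrite(f'pics/{n}5.png',d['image'][:,:,::-1])
    hsv=cv2.cvtColor(d['image'],cv2.COLOR_RGB2HSV); h,sa,v=[hsv[...,i].astype(int) for i in range(3)]
    near=(np.hypot(P[...,0]-591,P[...,1]-166)<60)&ok
    q=P[near]; hh,e=np.histogram(q[:,2],np.arange(130,330,4)); print([(int(a),int(b)) for a,b in zip(e,hh) if b>15])
    m=near&(abs(P[...,2]-150)<4)
    q=P[m]; print('rim',m.sum(),q.min(0).round(1),q.max(0).round(1))
    hull=cv2.convexHull(q[:,:2].astype(np.float32))[:,0]; print(circ(hull),'R44',circ(hull,44))
    m=near&(P[...,2]>225)&(P[...,2]<268)&(h>10)&(h<35)&(sa>100); q=P[m]; print('brass',m.sum(),q.min(0).round(1),q.max(0).round(1))
    t=near&(P[...,2]>175)&(P[...,2]<225); q=P[t]; print('tube',t.sum(), q.min(0).round(1) if t.sum() else '',q.max(0).round(1) if t.sum() else '')
E
```

```text
11.55 [-0.321  0.569  0.007  1.615 -0.004  0.958  0.997] [591.9 164.3 237.8] [-3.141  0.     2.881] [-0.3 -0.8 -4.1] 62.632488314007226 67.09150973707438
[(130, 3629), (134, 139), (138, 138), (142, 143), (146, 3350), (150, 2184), (178, 71), (182, 87), (186, 82), (190, 44), (234, 27), (238, 244), (242, 447), (246, 643), (250, 849), (254, 1137), (258, 2686), (262, 2038), (266, 1260), (270, 1479), (274, 8279), (278, 1410), (282, 945), (286, 1540), (290, 2053), (294, 3870), (298, 3895), (302, 3389), (306, 1704), (310, 2953), (314, 3864), (318, 4290), (322, 3977)]
rim 5534 [546.1 121.2 146. ] [621.2 208.7 152.2]
[589.9 165.1  43.7] R44 [590.2 165.   30. ]
brass 5718 [559.8 121.6 237.5] [610.4 208.8 268. ]
tube 286 [577.7 153.  178.6] [588.9 176.9 194.2]
11.6 [-0.321  0.569  0.007  1.615 -0.004  0.958  0.997] [591.9 164.6 237.8] [-3.141  0.     2.881] [ 0.2 -0.5 -4.3] 62.79969072913884 67.09007810801268
[(130, 49), (134, 17), (142, 28), (146, 104), (150, 46), (290, 16), (294, 20)]
rim 150 [553.2 123.8 146.1] [632.8 153.5 153.5]
[592.6 165.3  42.3] R44 [592.4 167.8  30. ]
brass 9 [570.8 136.6 239. ] [575.8 144.6 265.2]
tube 0  
11.65 [-0.322  0.569  0.007  1.615 -0.004  0.958  0.997] [591.9 164.9 237.9] [-3.142  0.     2.882] [ 0.1 -0.2 -5.2] 62.80674079703262 67.0866521447897
[(130, 425), (134, 80), (138, 74), (142, 66), (146, 575), (150, 237), (178, 18), (182, 21), (186, 17), (190, 24), (194, 21), (198, 20), (202, 23), (206, 19), (238, 35), (242, 48), (246, 59), (250, 73), (254, 87), (258, 148), (262, 122), (266, 86), (270, 94), (274, 330), (278, 74), (282, 49), (286, 68), (290, 109), (294, 179), (298, 128), (302, 126), (306, 95), (310, 119), (314, 95), (318, 74), (322, 66)]
rim 812 [546.4 121.1 146. ] [635.5 209.2 154. ]
[590.9 164.7  44. ] R44 [590.9 164.7  30. ]
brass 388 [589.3 131.4 236.6] [625.6 193.  263.5]
tube 177 [585.1 144.4 177.2] [609.8 173.3 224.1]
```

View pics/wrist5.png

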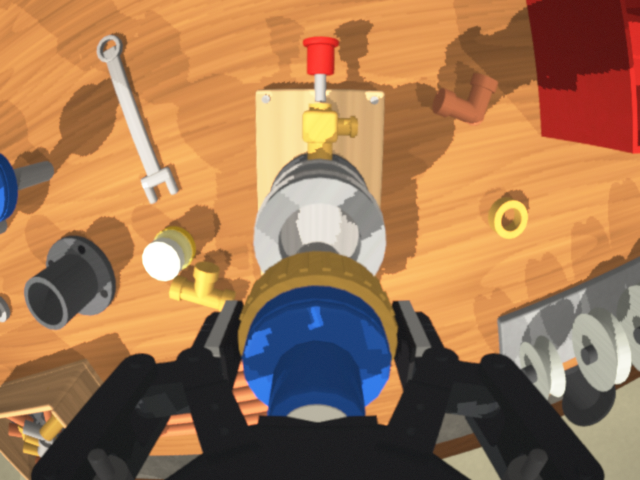

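The wrist view shows the filter mouth at (320,235) behind the collar, the drain knob pulled out at (320,55), and the lids still nested and roughly aligned with the bore.

```bash
python3 - <<'E'
from h import *
for n in ['wrist','scene']:
    d=dict(np.load(n+'.npz')); P=(fcloud if n=='wrist' else cloud)(d); ok=d['range_z']>0
    hsv=cv2.cvtColor(d['image'],cv2.COLOR_RGB2HSV); h,sa,v=[hsv[...,i].astype(int) for i in range(3)]
    near=(np.hypot(P[...,0]-591,P[...,1]-166)<45)&ok
    for a,b,r in [(180,190,14.5),(190,202,14.5),(202,212,14.5),(240,260,None)]:
        m=near&(P[...,2]>a)&(P[...,2]<b)
        if r is None: m&=(h>10)&(h<35)&(sa>100); r=32
        q=P[m]; 
        if m.sum()>20: print(n,a,b,m.sum(),q.min(0).round(1),q.max(0).round(1),circ(q[:,:2],r)[:2])
    # inner bore edge of rim
    m=near&(abs(P[...,2]-150)<4); q=P[m][:,:2]; c=[590.5,165]; rr=np.hypot(*(q-c).T); th=np.arctan2(*(q-c).T[::-1])
    e=[q[(np.digitize(th,np.linspace(-np.pi,np.pi,37))==k)] for k in range(1,37)]
    e=np.array([x[np.hypot(*(x-c).T).argmin()] for x in e if len(x)>3]); e=e[np.hypot(*(e-c).T)<33]; print('inner',len(e),circ(e),circ(e,27.5)[:2])
E
```

```text
wrist 180 190 217 [577.7 153.9 180.1] [588.  176.5 190. ] [592.5 162.7]
wrist 190 202 46 [577.7 159.1 190. ] [582.7 173.6 194.2] [592.4 163.2]
wrist 240 260 2905 [559.8 124.9 240. ] [609.2 208.8 260. ] [593.3 162.8]
inner 24 [590.  165.   27.2] [590.3 164.9]
scene 180 190 47 [587.4 148.5 180.1] [608.3 173.3 189.9] [592.5 163.8]
scene 190 202 65 [586.4 148.9 190. ] [608.  172.8 201.6] [592.7 163.9]
scene 202 212 49 [586.1 148.4 202.1] [607.4 168.9 211.8] [592.7 163.7]
scene 240 260 266 [591.2 131.4 240.1] [625.6 193.  260. ] [592.  164.7]
inner 31 [590.5 165.1  27.6] [590.5 165.1]
```

```bash
python3 - <<'E'
from h import *
st(); go(589.7,166.2,222,2.8816)
E
```

```text
11.65 [-0.322  0.569  0.007  1.615 -0.004  0.958  0.997] [591.9 164.9 237.9] [-3.142  0.     2.882] [ 0.1 -0.2 -5.2] 62.80674079703262 67.0866521447897
shift cm [0.24 0.07 1.59] rot [-0.  0. -0.]
```

Call:
step_arm(commands=[0.1,0,0.5,0,0,0,0,0.22,0.03,1.0,0,0,0,0,0.22,0.03,1.5,0,0,0,0,0.22,0.03,1.5,0,0,0,0,0.22,0.03,1.5,0,0,0,0,0.22,0.03,1.5,0,0,0,0])

```text
clock: 12.25
eef_pos: [589.9, 166.6, 222.9]
tool_rot: [3.141, 0.0, 2.883]
force: [0.1, -0.0, -5.0]
width: 62.7
gripper_force: 67.0
```

```bash
python3 - <<'E'
from h import *
ctrl.get_image('top')
for n in ['wrist','scene']:
    d=grab(n); s=st(); P=(fcloud if n=='wrist' else cloud)(d); ok=d['range_z']>0
    hsv=cv2.cvtColor(d['image'],cv2.COLOR_RGB2HSV); h,sa,v=[hsv[...,i].astype(int) for i in range(3)]
    near=(np.hypot(P[...,0]-591,P[...,1]-166)<45)&ok
    for a,b,r in [(165,180,14.5),(180,192,14.5),(228,245,None)]:
        m=near&(P[...,2]>a)&(P[...,2]<b)
        if r is None: m&=(h>10)&(h<35)&(sa>100); r=32
        q=P[m]; 
        if m.sum()>20: print(n,a,b,m.sum(),circ(q[:,:2],r)[:2])
go(589.7,166.2,160,2.8816)
E
```

```text
12.35 [-0.325  0.582  0.006  1.636 -0.004  0.923  0.995] [589.9 166.6 223. ] [3.141 0.    2.883] [-0.3 -0.2 -5.2] 62.80411523009025 67.04065918922424
wrist 165 180 265 [590.5 165.5]
wrist 228 245 2668 [591.3 165.4]
12.4 [-0.325  0.582  0.006  1.636 -0.004  0.923  0.995] [589.8 166.5 223. ] [3.141 0.    2.883] [-0.3 -0.4 -5. ] 62.845923530412534 67.04045064747334
scene 165 180 71 [590.5 166. ]
scene 180 192 61 [590.7 165.9]
scene 228 245 222 [590.  166.5]
shift cm [ 0.01 -0.04  6.3 ] rot [0.    0.    0.001]
```

Call:
step_arm(commands=[0,-0.07,0.5,0,0,0,0,0,-0.07,1.5,0,0,0,0,0,-0.07,2.5,0,0,0,0,0,-0.07,3.5,0,0,0,0,0,-0.07,4.5,0,0,0,0,0,-0.07,5.3,0,0,0,0,0,-0.07,5.8,0,0,0,0,0,-0.07,6.2,0,0,0,0,0,-0.07,6.3,0,0,0,0,0,-0.07,6.3,0,0,0,0])

```text
clock: 13.4
eef_pos: [589.6, 165.9, 159.9]
tool_rot: [3.141, 0.0, 2.883]
force: [0.6, -0.5, -4.3]
width: 63.0
gripper_force: 67.1
```

No contact so far, so I'll lower it gently onto the rim.

Call:
step_arm(commands=[0,0,0.3,0,0,0,0,0,0,0.5,0,0,0,0,0,0,0.7,0,0,0,0,0,0,0.8,0,0,0,0,0,0,0.9,0,0,0,0,0,0,1.0,0,0,0,0,0,0,1.05,0,0,0,0,0,0,1.05,0,0,0,0,0,0,1.05,0,0,0,0])

```text
clock: 14.3
eef_pos: [589.5, 165.9, 149.8]
tool_rot: [3.141, 0.0, 2.883]
force: [-2.2, -1.0, 1.2]
width: 62.6
gripper_force: 67.5
```

Call:
step_arm(commands=[0,0,0.05,0,0,0,0,0,0,0.1,0,0,0,0,0,0,0.1,0,0,0,0,0,0,0.1,0,0,0,0])

```text
clock: 14.7
eef_pos: [589.5, 165.9, 149.7]
tool_rot: [3.141, 0.0, 2.883]
force: [-4.5, -1.4, 8.9]
width: 63.1
gripper_force: 68.4
```

```bash
python3 - <<'E'
from h import *
for n in ['wrist','scene']:
    d=grab(n); s=st(); P=(fcloud if n=='wrist' else cloud)(d); ok=d['range_z']>0
    hsv=cv2.cvtColor(d['image'],cv2.COLOR_RGB2HSV); h,sa,v=[hsv[...,i].astype(int) for i in range(3)]
    near=(np.hypot(P[...,0]-591,P[...,1]-166)<48)&ok
    m=near&(P[...,2]>155)&(P[...,2]<170)&(h>10)&(h<35)&(sa>100); q=P[m]; print(n,m.sum(),circ(q[:,:2],31.8)[:2])
    m=near&(h>10)&(h<35)&(sa>100)&(abs(P[...,2]-174)<4);q=P[m]; A=np.c_[q[:,:2]-[590,165],np.ones(len(q))]; print('collar top',len(q),np.linalg.lstsq(A,q[:,2],rcond=None)[0].round(3))
    m=near&(h>100)&(h<130)&(sa>120)&(abs(P[...,2]-189)<4);q=P[m]; A=np.c_[q[:,:2]-[590,165],np.ones(len(q))]; print('cap top',len(q),np.median(q[:,2]),np.linalg.lstsq(A,q[:,2],rcond=None)[0].round(3))
E
```

```text
14.75 [-0.322  0.669  0.003  1.707 -0.003  0.766  0.994] [589.6 165.8 149.7] [3.141e+00 1.000e-03 2.883e+00] [-4.3 -0.9  7.9] 62.34398359318905 68.41406464576721
wrist 2230 [590.6 164.7]
collar top 3093 [ 2.00000e-02 -7.00000e-03  1.73745e+02]
cap top 8031 188.73631759159474 [ 1.60000e-02 -5.00000e-03  1.88904e+02]
14.8 [-0.322  0.669  0.003  1.707 -0.003  0.765  0.994] [589.6 165.9 149.7] [3.141e+00 1.000e-03 2.883e+00] [-3.8 -0.9  8.1] 62.62916232742824 68.41207645833492
scene 146 [589.8 165.6]
collar top 110 [3.00000e-03 3.00000e-03 1.72854e+02]
cap top 264 188.2103559715942 [-1.00000e-02 -0.00000e+00  1.88428e+02]
```

The collar sits level on the rim and the lids are still nested. Next I release, rise, and grip the blue knob.

Call:
step_arm(commands=[0,0,-0.08,0,0,0,0,0,0,-0.08,0,0,0,1,0,0,-0.08,0,0,0,1,0,0,-0.08,0,0,0,1,0,0,-0.08,0,0,0,1,0,0,-0.08,0,0,0,1])

```text
clock: 15.4
eef_pos: [589.6, 165.9, 149.0]
tool_rot: [3.141, 0.0, 2.883]
force: [-0.5, 0.8, 0.1]
width: 85.2
gripper_force: 0.0
```

Call:
step_arm(commands=[0,0,-1,0,0,0,1,0,0,-2.5,0,0,0,1,0,0,-3.5,0,0,0,1,0,0,-3.9,0,0,0,1,0,0,-3.9,0,0,0,1,0,0,-3.9,0,0,0,1])

```text
clock: 16.0
eef_pos: [589.2, 165.8, 187.9]
tool_rot: [-3.141, -0.0, 2.883]
force: [-0.9, 0.3, -0.2]
width: 85.3
gripper_force: 0.0
```

```bash
python3 - <<'E'
from h import *
for n in ['wrist','scene']:
    d=grab(n); s=st(); P=(fcloud if n=='wrist' else cloud)(d); ok=d['range_z']>0
    cv2.imwrite(f'pics/{n}6.png',d['image'][:,:,::-1])
    hsv=cv2.cvtColor(d['image'],cv2.COLOR_RGB2HSV); h,sa,v=[hsv[...,i].astype(int) for i in range(3)]
    near=(np.hypot(P[...,0]-591,P[...,1]-166)<48)&ok; bl=(h>100)&(h<130)&(sa>120)
    m=near&(P[...,2]>155)&(P[...,2]<170)&(h>10)&(h<35)&(sa>100); q=P[m]; print(n,m.sum(),circ(q[:,:2],31.8)[:2])
    m=near&bl&(P[...,2]>194)&(P[...,2]<212); q=P[m]; print('knob side',m.sum(),circ(q[:,:2],15)[:2],P[near&(P[...,2]<225)][:,2].max())
    m=near&bl&(abs(P[...,2]-189)<4);q=P[m]; print('cap top',np.median(q[:,2]))
E
```

```text
16.05 [-0.323  0.621  0.004  1.674 -0.003  0.847  0.995] [589.1 165.7 187.6] [-3.141e+00 -1.000e-03  2.883e+00] [ 0.1  0.5 -0.3] 85.44065507081733 0.0
wrist 1112 [590.8 164.7]
knob side 1486 [590.4 164.4] 224.9922982236593
cap top 188.73491751781572
16.1 [-0.323  0.622  0.004  1.674 -0.003  0.847  0.995] [589.1 165.7 187.5] [-3.141e+00 -1.000e-03  2.883e+00] [ 0.   0.2 -0.4] 85.3836251846673 0.0
scene 160 [590.  165.7]
knob side 101 [590.1 165.2] 224.77837145061312
cap top 188.31055250678128
```

View pics/wrist6.png

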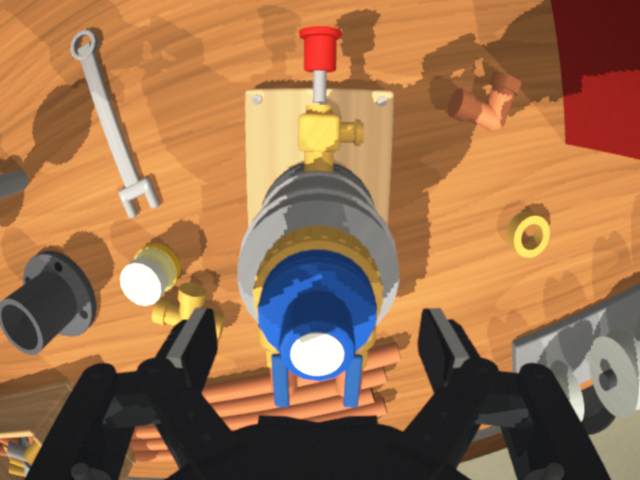

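The wrist view shows the collar seated on the rim with the blue lid nested. Its knob top at (317,353) lies between the open fingers, and the drain knob is still out at (320,50).

Call:
step_arm(commands=[-0.05,0.02,-0.1,0,0,0,1,-0.05,0.02,-0.1,0,0,0,1,-0.05,0.02,-0.1,0,0,0,0,-0.05,0.02,-0.1,0,0,0,0,-0.05,0.02,-0.1,0,0,0,0,-0.05,0.02,-0.1,0,0,0,0,-0.05,0.02,-0.1,0,0,0,0,-0.05,0.02,-0.1,0,0,0,0,-0.05,0.02,-0.1,0,0,0,0,-0.05,0.02,-0.1,0,0,0,0])

```text
clock: 17.1
eef_pos: [590.2, 165.8, 189.3]
tool_rot: [3.141, 0.0, 2.883]
force: [-0.6, -1.1, 3.3]
width: 28.4
gripper_force: 59.2
```

Call:
step_arm(commands=[0,0,-0.2,0,0,0,0,0,0,-0.4,0,0,0,0,0,0,-0.6,0,0,0,0,0,0,-0.8,0,0,0,0,0,0,-0.8,0,0,0,0])

```text
clock: 17.6
eef_pos: [590.2, 166.0, 197.4]
tool_rot: [3.141, 0.0, 2.883]
force: [0.9, 0.2, -2.0]
width: 28.4
gripper_force: 59.1
```

```bash
cat > chk.py <<'E'
from h import *
for n in ['wrist','scene']:
    d=grab(n); s=st(); P=(fcloud if n=='wrist' else cloud)(d); ok=d['range_z']>0
    cv2.imwrite(f'pics/{n}7.png',d['image'][:,:,::-1])
    hsv=cv2.cvtColor(d['image'],cv2.COLOR_RGB2HSV); h,sa,v=[hsv[...,i].astype(int) for i in range(3)]
    near=(np.hypot(P[...,0]-591,P[...,1]-166)<48)&ok; bl=(h>100)&(h<130)&(sa>120)
    br=near&(h>10)&(h<35)&(sa>100)
    m=br&(P[...,2]>155)&(P[...,2]<170); q=P[m]; print(n,'collar',m.sum(),circ(q[:,:2],31.8)[:2])
    m=br&(abs(P[...,2]-174)<4);q=P[m]; A=np.c_[q[:,:2]-[590,165],np.ones(len(q))]; print('collar top',len(q),np.linalg.lstsq(A,q[:,2],rcond=None)[0].round(3))
    q=P[near&bl]; hh,e=np.histogram(q[:,2],np.arange(170,330,4)); print('blue',[(int(a),int(b)) for a,b in zip(e,hh) if b>15])
    if n=='wrist':
        m=((h<6)|(h>174))&(sa>190)&(P[...,2]>35)&(P[...,2]<75)&(np.hypot(P[...,0]-470,P[...,1]-198)<40); q=P[m][:,:2]-[591.5,166]
        if m.sum(): print('drain',np.percentile(q@np.array([np.cos(-.26),np.sin(-.26)]),[1,99]).round(1))
E
python3 chk.py
```

```text
17.65 [-0.323  0.611  0.005  1.663 -0.004  0.867  0.995] [590.1 166.  197.2] [3.141 0.    2.883] [-0.4  0.4 -1.5] 28.38972713009865 59.14101183414459
wrist collar 950 [590.8 164.7]
collar top 2251 [ 2.10000e-02 -5.00000e-03  1.73981e+02]
blue [(182, 128), (186, 318), (190, 343), (194, 3224), (198, 254), (202, 301), (206, 291), (210, 341), (214, 341), (218, 514), (222, 1637), (226, 18), (230, 16)]
drain [-151.9 -121. ]
17.7 [-0.323  0.611  0.005  1.663 -0.004  0.867  0.995] [590.  165.9 197.1] [ 3.142 -0.     2.883] [-1.3 -0.6 -1.1] 28.511591325422703 59.14097607135773
scene collar 157 [589.9 165.6]
collar top 209 [-9.00000e-03  1.30000e-02  1.73488e+02]
blue [(186, 40), (190, 48), (194, 182), (198, 26), (202, 20), (206, 22), (210, 18), (214, 20), (218, 24), (222, 33)]
```

The blue lid comes up alone at its own weight (about 1.5 N) and the collar has not moved, so I carry on straight up.

Call:
step_arm(commands=[0,0,-0.6,0,0,0,0,0,0,-1.5,0,0,0,0,0,0,-2.5,0,0,0,0,0,0,-3.5,0,0,0,0,0,0,-4.5,0,0,0,0,0,0,-5.5,0,0,0,0,0,0,-6.5,0,0,0,0,0,0,-7.5,0,0,0,0,0,0,-8.5,0,0,0,0,0,0,-9.2,0,0,0,0])

```text
clock: 18.7
eef_pos: [590.3, 166.0, 290.2]
tool_rot: [3.141, 0.001, 2.883]
force: [0.7, -0.2, -1.9]
width: 27.8
gripper_force: 59.2
```

Call:
step_arm(commands=[0,0,-0.4,0,0,0,0,0,0,-0.5,0,0,0,0,0,0,-0.5,0,0,0,0,0,0,-0.5,0,0,0,0,0,0,-0.5,0,0,0,0,0,0,-0.5,0,0,0,0,0,0,-0.5,0,0,0,0,0,0,-0.5,0,0,0,0])

```text
clock: 19.5
eef_pos: [590.0, 165.9, 294.0]
tool_rot: [-3.142, -0.0, 2.883]
force: [0.5, -0.6, -1.5]
width: 28.3
gripper_force: 59.2
```

```bash
python3 chk.py
```

```text
19.55 [-0.326  0.514  0.009  1.545 -0.005  1.083  0.997] [590.  165.9 294. ] [-3.142 -0.     2.883] [ 0.3  0.5 -1.9] 28.14918931349279 59.18073534965515
wrist collar 387 [590.5 164.9]
collar top 2319 [ 5.00000e-03 -0.00000e+00  1.73846e+02]
blue [(278, 89), (282, 282), (286, 383), (290, 2836), (294, 627), (298, 289), (302, 298), (306, 345), (310, 334), (314, 428), (318, 1721)]
drain [-152.  -121.2]
19.6 [-0.325  0.514  0.009  1.545 -0.005  1.083  0.997] [590.  165.9 294.1] [-3.142 -0.     2.883] [ 0.7  0.  -1. ] 28.310525517220153 59.18158829212189
scene collar 218 [590.7 165.1]
collar top 472 [-5.00000e-03  0.00000e+00  1.73636e+02]
blue [(278, 19), (282, 45), (286, 54), (290, 214), (294, 67), (298, 24), (302, 27), (306, 27), (310, 27), (314, 32), (318, 51)]
```

View pics/scene7.png

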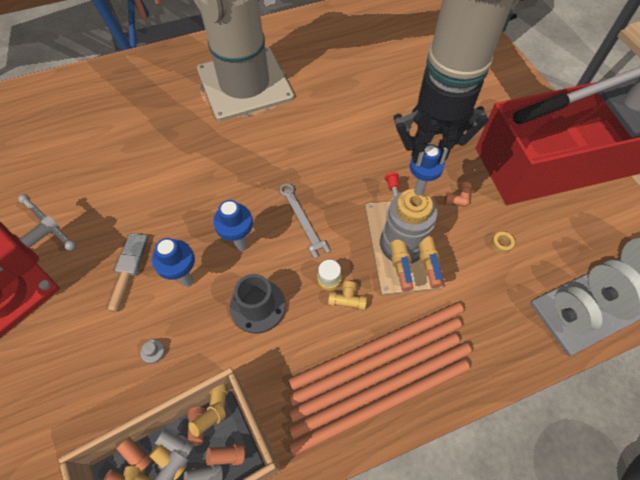

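The scene view shows the blue lid held upright at (428,165), its rod clear above the seated brass lid at (412,205). The drain knob is out at (393,183) and the bench things are where they were.

```bash
python3 -c "
from cell import ctrl
print(ctrl.finish_job())"
```

```text
the job is handed in; nothing more can be done
None
```

The job is handed in at about 19.6 s of the 58 s allowed, with no verdict returned: by my last measurements the drain knob is out at its stop, the brass lid sits flat and centred on the filter rim, and the blue lid is held upright with its skirt about 128 mm above the rim.

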